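# Condition the mop brush and shut the pot

### The job

End of the painting session: pick up the red-handled mop brush and dip about two thirds of its bristle length into the open pot of brush conditioner, keeping the metal ferrule above the pot's rim and not jabbing the pot. Lay the brush flat in a pair of notches of the brush rest again, and flip the pot's lid fully shut. Leave the pot standing where it is and do not disturb the other things on the bench.

Things in the scene. Friction and masses are not known exactly. Their poses are not given: they have to be found in the camera images.
- brush: Rigid mop brush, 215 mm, 22 g. Origin on its axis near its centre of mass; x to the tip. Red handle x = -105 to 58 mm, 11 mm thick from -75 on (6 mm at the rear end); steel ferrule 58 to 80, 10 mm thick; tan bristles 80 to 110, 12 mm thick, tapering to a point. Starts level in an outer pair of notches, origin within 8 mm of midway between the rails, tip to the rest's +x. Grip it between the rails.
- brush_tip (a point): Bristle tip, on the brush's axis 110 mm from its origin.
- brush_ferrule (a point): Front end of the metal ferrule, where the bristles begin: on the brush's axis, 80 mm from its origin and 30 mm behind the tip.
- rest: Wooden brush rest, fixed. Origin centre of underside. Base 112 (x) by 148 (y) by 8 mm; two rails along y, 8 mm thick, at x = -45 and 45 mm. Each has three 90 degree V notches at y = -50, 0, 50 mm, bottoms 36 mm, rail tops 46 mm up. A brush lies along x; the red one's axis is then 44 mm up. The red and blue brushes start in the outer pairs, in either order; the middle pair is empty.
- pot: Loose white plastic pot, 300 g, 64 mm outside, 58 mm high to the rim; neck 58 mm outside, mouth 52 mm inside, inner floor 5 mm above the bench (contents not shown; take it as full to just below the rim). Origin at the centre of its underside, z up, x towards the lid's hinge.
- pot_rim (a point): Centre of the pot's mouth, level with the rim, 58 mm above the bench.
- lid (a joint): Teal flip-top lid, a cap 64 mm wide and 14 mm deep. Angle in rad: 0 fully shut, 1.57 upright, 2.2 leaning back at its stop; starts wide open (1.75 to 2.1). The hinge is slightly stiff: the lid stays where it is left and moves with under 1 N at the tab; no latch. The shut lid's flat top is 66 mm above the bench.
- lid_hinge (a point): Centre of the lid's hinge line, 34 mm from the pot's axis towards the pot's +x and 56 mm above the bench; the hinge line runs along the pot's y.
- lid_tab (a point): Outer edge, middle, of the lid's thumb tab (16 mm wide), across from the hinge and 72 mm from it; the lid's outer face lies 10 mm outside the plane through hinge and tab (behind it when open).
- brush2: Thin brush, dark blue handle 9 mm thick, black bristles, 215 mm long, in another pair of notches. Origin on its axis at mid length, x to its tip. Bystander.
- bowl: Clear glass bowl, 116 mm wide, 45 mm high. Origin under its centre. Bystander.
- cowl1: Olive model engine cowling, 38 mm wide, 32 mm high. Origin under its centre. Bystander.
- cowl2: Brown model engine cowling, 38 mm wide, 32 mm high. Origin under its centre. Bystander.
- dropper: Paint dropper bottle with yellow cap, 25 mm wide, 74 mm high. Origin under its centre. Bystander.
- jar: Small dark paint jar with white cap, 40 mm wide, 62 mm high. Origin under its centre. Bystander.
- nippers: Sprue nippers lying flat, blue handles, 165 mm long, 52 mm wide, 12 mm high. Origin on the bench near the pivot, x to the jaws. Bystander.
- knife: Hobby knife lying flat, aluminium handle, 140 mm long, 10 mm high. Origin on the bench 37 mm behind the blade's tip, x to the blade. Bystander.
Mind the look-alikes: they are no part of the job. There is more than one size of the pot; the one meant has the size given above.

How it is judged:
On the way:
1. The held brush's bristle tip is inside the pot's mouth, at least 8 mm below the rim, for 0.2 s (z of brush_tip in the frame of pot between 0.004 and 0.05 m and horizontal distance between brush_tip and pot_rim below 0.026 m and contact force between the fingers and brush above 0.5 N), for 0.2 s.
At the end, for the whole second after the job is handed in: Red brush at rest, flat in a pair of notches: axis 40 to 48 mm above the bench, within 0.1 rad of the rest's x, origin within 30 mm of the rest's middle along x. Lid below 0.07 rad. Pot upright (0.06 rad), at rest, within 40 mm of its start (x of brush in the frame of rest between -0.03 and 0.03 m and y of brush in the frame of rest between -0.058 and 0.058 m and z of brush in the frame of rest between 0.04 and 0.048 m and angle between the x axis of brush and the x axis of rest, either way round below 0.1 rad and linear speed of each of brush, pot below 0.02 m/s and value of joint lid below 0.07 rad and angle between pot's own z axis and vertical below 0.06 rad and distance of pot from where it was at the start of the episode below 0.04 m); the robot touches nothing.
It fails at once if The front end of the metal ferrule goes below the rim inside the pot (horizontal distance between brush_ferrule and pot_rim below 0.026 m and z of brush_ferrule in the frame of pot below 0.058 m).
It fails at once if The brush is jabbed against the pot or its lid with more than 6 N (contact force between brush and pot above 6 N).
It fails at once if The pot is tipped by more than 0.35 rad (angle between pot's own z axis and vertical above 0.35 rad).
It fails at once if A bystander (blue brush, bowl, cowling, dropper, jar, nippers, knife) is moved by more than 20 mm (distance of any of brush2, bowl, cowl1, cowl2, dropper, jar, nippers, knife from where it was at the start of the episode above 0.02 m).
It also fails if it takes over 58 s, if anything falls off the work surface, if the arm or the gripper's body presses on something with over 40 N, if the wrist force passes 120 N, or if a joint passes its speed limit or range.

### The arm

A 7-joint arm with a two-finger parallel gripper is mounted at the origin on the work surface. World frame = base frame: x ahead of the robot, y to its left, z up, the work surface at z = 0. Lengths are in m, angles in rad, forces in N, time in s.
With the tool pointing down it reaches from about 0.4 to 0.75 m from the base axis. Payload 19.5 kg.
Tool frame: the origin (TCP) lies midway between the tips of the shut fingers; the grasp point (between the pads) lies 19 mm behind it; z points along the fingers, y is the line along which they close (so a half turn about z gives the same grasp; the last joint's range is limited). The gripper opens to 85 mm and grips with 20 to 120 N. Pads are 22 mm wide; open, the fingers measure 114 mm over their backs; the gripper's body (76 mm by 85 mm) begins 54 mm behind the grasp point. The pads swing forward as they close: fully open they stand 13 mm farther back than shut.
Start: joints at [-0.042, 0.707, -0.028, 1.485, 0.022, 0.951, -0.075], TCP at [0.575, 0, 0.231] pointing down, gripper open.
Joint ranges: [-2.71, 2.71], [-0.32, 2.16], [-1.57, 1.52], [0, 2.45], [-1.46, 4.6], [0, 2.02], [-2.83, 2.83]. Speed limits (rad/s): [1.89, 1.89, 2.57, 2.57, 3.01, 3.01, 3.01].

### API

Orientations are given as a unit quaternion [x, y, z, w].
In Python, from workcell import r, camera, get_calibration gives the robot as it stands. The module is installed in compiled form; this text tells all that it offers.
- The arm moves only by the shell command python3 -m handwheel 'ROWS' [OPENING] [FORCE]. ROWS is JSON, a list of rows, each a list of 6 numbers: the shift along the world's x, y, z in mm, then the turn, a rotation vector about the world's x, y, z in rad. A call has 1 to 8 rows; each row shifts and turns the commanded pose from where the row before left it; what a row does not reach is not made up. A row lasts 1/12 s, in which the tool goes at most 41.7 mm and 7.16 degrees, less where a joint would pass 70% of its speed; a pose out of reach is approached as far as the arm can. A call with a gripper value outside its range is refused whole. OPENING is the closure in counts, from 0 (fully open) to 255 (shut), set as the call begins (- or left out, the last holds). The fingers move at their own pace and stop on an object; FORCE is the grip in N (left out, the last holds). Time passes only in rows, so rows that do not move let the fingers close. It gives the time, the measured TCP pose, the force, the opening and the grip force at its end, in the units of the state.
- r.observe(): the state, without advancing time (a new reading comes with each control period).
- camera(name): name is "scene" or "side" or "wrist"; returns the picture (480x640x3 uint8, red, green, blue); there is no depth.
- get_calibration(name): a dict with "fx", "fy", "cx", "cy" (pixels), "T" (4x4, takes a point from camera to world coordinates); the wrist camera has in their place "T_tool_cam" (4x4, takes a point from camera to tool coordinates, whose origin is the TCP and whose axes are the flange's). Camera axes: x right, y down, z forward; pixel columns grow to the right and rows downward; lengths in m; the calibration is good to about 2 mm. The wrist camera is an equidistant fisheye: a pixel r from the principal point sees the ray r / f radians off the axis. A picture is of the moment at which its call begins: read the wrist's pose just before it. get_calibration takes no time and is no camera call.
- r.hand_in(): hands the job in; it is judged then, once.
The state is a dict: "t": time; "joints": joint angles; "joint_vel": joint speeds; "joint_torque": joint torques, N m; "position": TCP position; "tcp_rot": TCP orientation; "ft_force": force on the tool from outside, world axes, zero at the start; "torque": the same for the moment, N m; "gripper_width": finger opening in m; "finger_force": force on a finger pad.
Only numpy, scipy, OpenCV 4.12 (cv2) and the standard library are available. Lean on these libraries where they do the work, as an engineer would, in place of code of your own. Each camera call takes 0.05 s, during which the arm holds its last target. There are 200 camera calls.

## Working session

There is one attempt and no reset: what is moved stays moved. The work goes in short steps, Python scripts to look and compute and a shell command to move; the robot and the scene stay as the last step left them, time stands still between calls to the robot, and variables do not carry over. Pictures are saved under pics/ and viewed, at most 10 in all, crops included, and the job is handed in when it is done.

```bash
mkdir -p pics
python3 - <<'E'
from workcell import r,camera,get_calibration
import cv2,json
for n in("scene","side"):
    cv2.imwrite(f"pics/{n}0.png",camera(n)[:,:,::-1]); print(n,get_calibration(n))
s=r.observe();print(s)
print(get_calibration("wrist"))
E
```

```text
scene {'fx': 477.4567871384236, 'fy': 477.4567871384236, 'cx': 319.02666094796643, 'cy': 229.27816429140972, 'T': array([[ 0.84527839,  0.29123246, -0.44798224,  0.9512365 ],
       [ 0.53422664, -0.47681004,  0.69803588, -0.64074716],
       [-0.01031173, -0.82935869, -0.55862136,  0.58503142],
       [ 0.        ,  0.        ,  0.        ,  1.        ]])}
side {'fx': 505.38805850544094, 'fy': 505.38805850544094, 'cx': 307.1389924358676, 'cy': 241.6870868359791, 'T': array([[ 7.21472289e-01, -3.39747046e-01,  6.03365296e-01,
        -9.56361592e-02],
       [-6.92443308e-01, -3.54012564e-01,  6.28647253e-01,
        -6.84598481e-01],
       [ 1.78481799e-05, -8.71347835e-01, -4.90665824e-01,
         6.10593793e-01],
       [ 0.00000000e+00,  0.00000000e+00,  0.00000000e+00,
         1.00000000e+00]])}
{'t': 0.1, 'joints': array([-0.04170045,  0.70700743, -0.02761337,  1.48493353,  0.02199089,
        0.95093622, -0.07550132]), 'joint_vel': array([ 1.26268780e-03, -2.16561533e-03,  4.02411690e-04, -1.10637438e-03,
       -5.19757174e-04, -9.86428954e-05, -1.23141965e-04]), 'joint_to
[... 233 characters left out ...]
7110225e-01,  7.07103167e-01, -3.56236724e-04, -3.38176691e-04]), 'ft_force': array([ 0.1353676 , -1.41693985, -0.47873604]), 'torque': array([0.00843697, 0.02020231, 0.05355535]), 'finger_force': 0.0, 'gripper_width': 0.08529023899925434}
{'fx': 371.64829954431775, 'fy': 371.64829954431775, 'cx': 321.93471269162376, 'cy': 235.81081264149117, 'T_tool_cam': array([[ 8.58945194e-04, -9.60970824e-01, -2.76648400e-01,
         7.11857157e-02],
       [ 9.99999561e-01,  7.21596017e-04,  5.98275997e-04,
         8.49647108e-04],
       [-3.75297395e-04, -2.76648792e-01,  9.60971022e-01,
        -1.42578457e-01],
       [ 0.00000000e+00,  0.00000000e+00,  0.00000000e+00,
         1.00000000e+00]])}
```

View pics/scene0.png

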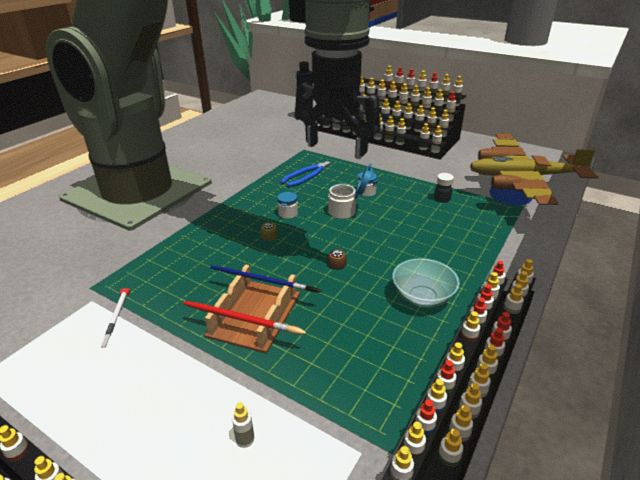

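View pics/side0.png

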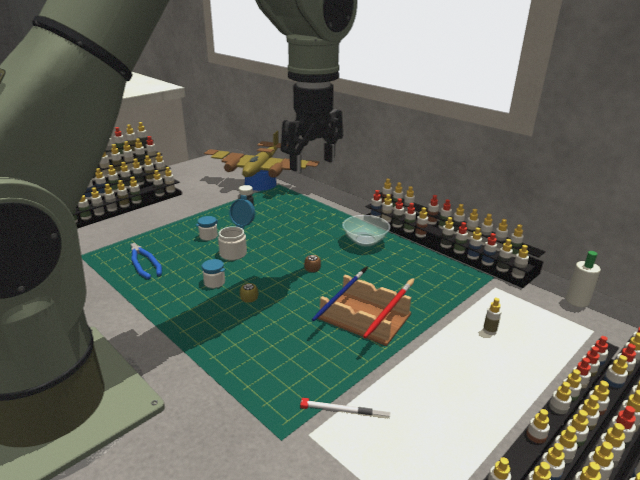

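Scene view: the red brush runs from (185,303) to (303,331) and the blue brush from (212,268) to (319,290). Pot candidates are the open white pot at (342,202) with its lid at (367,178), and closed teal-capped pots at (288,205) and (370,185). In the side view these are the open pot at (232,243) and the closed ones at (207,228) and (213,273). I choose the open one and will check it in a close crop.

Run:
```python
import cv2,numpy as np
a=cv2.imread("pics/scene0.png");b=cv2.imread("pics/side0.png")
R=lambda im,x,y,w,h,s:cv2.resize(im[y:y+h,x:x+w],None,fx=s,fy=s,interpolation=cv2.INTER_CUBIC)
# top: pots scene(270,150,130x75) x3 , side(185,180,...)
t=np.hstack([R(a,290,155,100,75,4),R(b,190,190,100,75,4)])
u=np.hstack([R(a,180,255,133,100,3)[:, :399],R(b,300,260,133,100,3)[:, :399]])
u=cv2.resize(u,(800,300)); cv2.imwrite("pics/crop.png",np.vstack([t,u]))
```

```text
(no output)
```

View pics/crop.png

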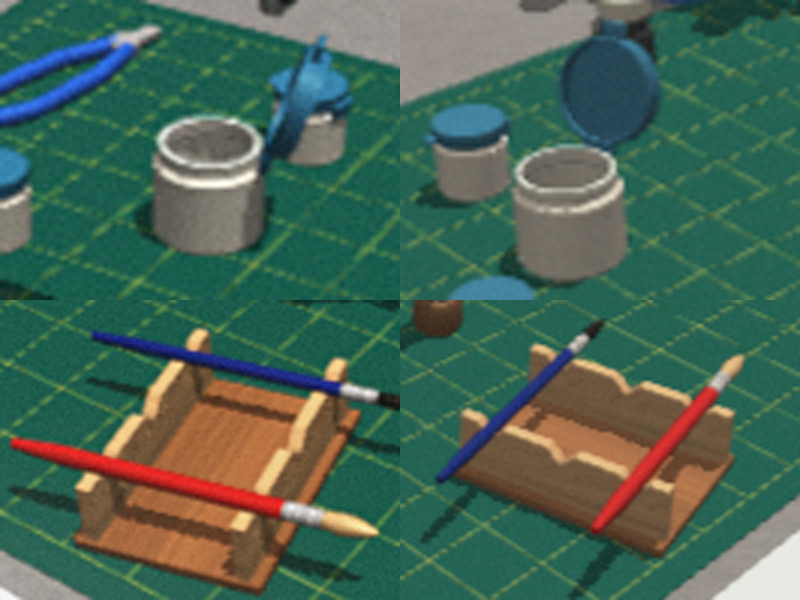

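The crop confirms the choice: the pot is open and larger, with the lid hinged behind it. Its rim centre is at scene (342.8,190.8) and side (231.5,232.5). The red brush lies in the notch pair nearest the scene camera, with its tip at scene (306,332) and side (414,279).

```bash
cat > h.py <<'E'
import numpy as np
from workcell import r,camera,get_calibration
def ray(n,u,v):
    c=get_calibration(n);d=c["T"][:3,:3]@[(u-c["cx"])/c["fx"],(v-c["cy"])/c["fy"],1]
    return c["T"][:3,3],d/np.linalg.norm(d)
def tri(a,b):
    A=0;y=0;P=[]
    for n,p in(("scene",a),("side",b)):
        o,d=ray(n,*p);M=np.eye(3)-np.outer(d,d);A=A+M;y=y+M@o;P.append((M,o))
    x=np.linalg.solve(A,y);return x,[np.linalg.norm(M@(x-o))*1e3 for M,o in P][0]
def plane(n,u,v,z):
    o,d=ray(n,u,v);return o+d*(z-o[2])/d[2]
E
python3 - <<'E'
from h import *
np.set_printoptions(precision=4,suppress=True)
for k,a,b in[("rim",(342.75,190.75),(231.5,232.5)),("tab",(370.5,165),(243.5,195.5)),("hinge",(357,195),(240,227)),("redtip",(306,332.3),(414,279)),("redrear",(184,302.3),(365.3,336.7)),("bluetip",(319,290),(366.7,267.3)),("bluerear",(211.7,267.3),(313.3,320)),("cowl2",(337,252),(312.5,257)),("bowlrimc",(425.5,277),(366,230)),("cowl1",(268.5,225),(249,286))]:
    print(k,*tri(a,b))
for n,a,z in[("scene",(342.75,190.75),.058),("side",(231.5,232.5),.058),("scene",(306,332.3),.044),("side",(414,279),.044),("scene",(184,302.3),.044),("side",(365.3,336.7),.044)]:print(n,plane(n,*a,z))
# rim dims
print("rimw",plane("scene",329.5,190.75,.058)-plane("scene",355.8,190.75,.058))
E
```

```text
rim [0.4901 0.1783 0.0563] 0.319887495519622
tab [0.5457 0.1984 0.1259] 0.38984138068228374
hinge [0.5224 0.1874 0.053 ] 1.9995220488814525
redtip [ 0.6521 -0.2166  0.0437] 1.6537714570894069
redrear [ 0.4431 -0.2665  0.0447] 0.8139772665560634
bluetip [ 0.6166 -0.1225  0.0437] 0.9187956310583082
bluerear [ 0.414  -0.1693  0.0409] 0.4524938191771844
cowl2 [0.5791 0.0019 0.0306] 1.0518953105595883
bowlrimc [0.7575 0.0021 0.0384] 6.702901286783261
cowl1 [0.407  0.0097 0.0301] 0.6452399352925007
scene [0.4914 0.1763 0.058 ]
side [0.4881 0.1751 0.058 ]
scene [ 0.6517 -0.2147  0.044 ]
side [ 0.6505 -0.219   0.044 ]
scene [ 0.442 -0.265  0.044]
side [ 0.4433 -0.267   0.044 ]
rimw [-0.0504 -0.0306  0.    ]
```

```bash
A='[[-2,-15,-6,0,0,0.113],[-2,-15,-6,0,0,0.113],[-2,-15,-6,0,0,0.113],[-2,-15,-6,0,0,0.113],[-2,-15,-6,0,0,0.113],[-2,-15,-6,0,0,0.113],[-2,-15,-6,0,0,0.113],[-2,-15,-6,0,0,0.113]]' ; unset A
python3 -m handwheel '[[-2,-15,-6,0,0,0.113],[-2,-15,-6,0,0,0.113],[-2,-15,-6,0,0,0.113],[-2,-15,-6,0,0,0.113],[-2,-15,-6,0,0,0.113],[-2,-15,-6,0,0,0.113],[-2,-15,-6,0,0,0.113],[-2,-15,-6,0,0,0.113]]' 100 40
python3 -m handwheel '[[-2,-15,-6,0,0,0.113],[-2,-15,-6,0,0,0.113],[-2,-15,-6,0,0,0.113],[-2,-15,-6,0,0,0.113],[-2,-15,-6,0,0,0.113],[-2,-15,-6,0,0,0.113],[-2,-15,-6,0,0,0.113],[-2,-15,-6,0,0,0.113]]'
python3 -m handwheel '[[0,0,0,0,0,0],[0,0,0,0,0,0]]'
python3 - <<'E'
from h import *
import cv2
from scipy.spatial.transform import Rotation as R
s=r.observe();print(s["joints"],s["position"],R.from_quat(s["tcp_rot"]).as_matrix(),s["gripper_width"])
im=np.ascontiguousarray(camera("wrist")[:,:,::-1])
# project predicted points
c=get_calibration("wrist");M=R.from_quat(s["tcp_rot"]).as_matrix()
def pj(p):
    q=np.linalg.inv(c["T_tool_cam"])@np.r_[M.T@(np.array(p)-s["position"]),1]
    th=np.arctan2(np.hypot(q[0],q[1]),q[2]);k=np.array(q[:2])/np.hypot(q[0],q[1])*th*c["fx"];return k+[c["cx"],c["cy"]]
for p in[(.5452,-.2421,.044),(.652,-.2166,.044),(.4431,-.2665,.044)]:
    u=pj(p);print(u);cv2.circle(im,tuple(int(round(x)) for x in u),3,(0,255,0),1)
cv2.imwrite("pics/w1.png",im)
E
```

```text
t: 0.77
position: [0.5587, -0.1207, 0.1828]
tcp_rot: [0.325, 0.946, -0.0, -0.0]
ft_force: [-0.7, 0.0, -0.4]
gripper_width: 0.052
finger_force: 0.0
t: 1.43
position: [0.5427, -0.2407, 0.1347]
tcp_rot: [-0.121, 0.993, 0.0, -0.0]
ft_force: [1.3, 0.3, -0.1]
gripper_width: 0.0517
finger_force: 0.0
t: 1.6
position: [0.5425, -0.2404, 0.1347]
tcp_rot: [-0.117, 0.993, 0.0, -0.0]
ft_force: [0.3, 0.1, 0.1]
gripper_width: 0.0517
finger_force: 0.0
[ 0.62949783  0.90234083 -0.55911094  1.51753252  0.56565196  0.88832792
  1.68361127] [ 0.5424852  -0.24044398  0.13469735] [[-9.72609168e-01 -2.32444842e-01 -8.95592263e-04]
 [-2.32445445e-01  9.72609226e-01  6.39517288e-04]
 [ 7.22408803e-04  8.30176720e-04 -9.99999394e-01]] 0.05168425010320515
[317.22263113 242.01408397]
[317.79581034 377.03671988]
[317.05652383  78.54330553]
```

View pics/w1.png

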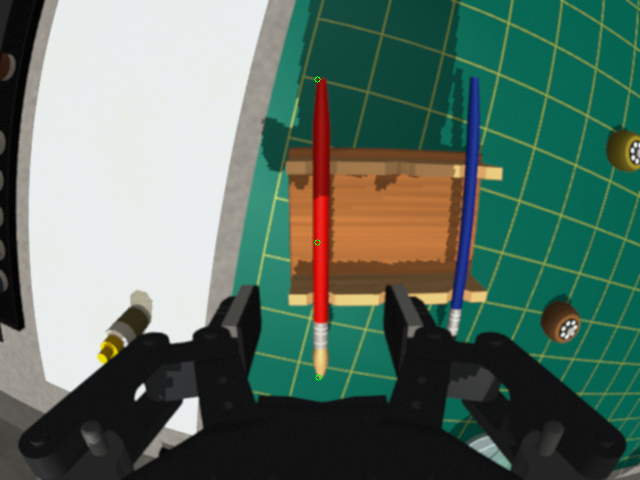

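The wrist view shows the red brush running (320,80)-(320,378), within about 2 mm of the prediction and centred between the fingers. The rails are at rows 162 and 297, and the grasp lands between them. I descend and grip.

```bash
python3 -m handwheel '[[0.5,0,-15,0,0,0],[0.5,0,-15,0,0,0],[0.5,0,-15,0,0,0],[0.5,0,-15,0,0,0],[0,0,-15,0,0,0],[0,0,-15,0,0,0],[0,0,-12,0,0,0],[0,0,-8,0,0,0]]'
python3 -m handwheel '[[0,0,0,0,0,0],[0,0,0,0,0,0],[0,0,0,0,0,0],[0,0,0,0,0,0],[0,0,0,0,0,0],[0,0,0,0,0,0],[0,0,0,0,0,0]]' 255 40
python3 -m handwheel '[[0,0,5,0,0,0],[0,0,10,0,0,0],[0,0,20,0,0,0],[0,0,25,0,0,0],[0,0,25,0,0,0],[0,0,25,0,0,0],[0,0,20,0,0,0],[0,0,10,0,0,0]]'
```

```text
t: 2.32
position: [0.545, -0.2391, 0.0244]
tcp_rot: [-0.118, 0.993, 0.0, -0.0]
ft_force: [0.2, -0.3, -0.5]
gripper_width: 0.0517
finger_force: 0.0
t: 2.9
position: [0.5455, -0.2405, 0.0261]
tcp_rot: [-0.118, 0.993, -0.001, 0.001]
ft_force: [1.4, -3.5, 7.0]
gripper_width: 0.0093
finger_force: 39.4
t: 3.57
position: [0.5455, -0.2398, 0.1685]
tcp_rot: [-0.118, 0.993, -0.0, 0.001]
ft_force: [-0.1, -0.7, -0.2]
gripper_width: 0.0092
finger_force: 39.0
```

```bash
python3 -m handwheel '[[-6,16,9,0,0,0],[-6,16,9,0,0,0],[-6,16,9,0,0,0],[-6,16,9,0,0,0],[-6,16,9,0,0,0],[-6,16,9,0,0,0],[-6,16,9,0,0,0],[-6,16,9,0,0,0]]'
python3 -m handwheel '[[-6,17,0,-0.0114,0.0478,0],[-6,17,0,-0.0114,0.0478,0],[-6,17,0,-0.0114,0.0478,0],[-6,17,0,-0.0114,0.0478,0],[-6,17,0,-0.0114,0.0478,0],[-6,17,0,-0.0114,0.0478,0],[-6,17,0,-0.0114,0.0478,0],[-6,17,0,-0.0114,0.0478,0]]'
python3 -m handwheel '[[-6,17,0,-0.0114,0.0478,0],[-6,17,0,-0.0114,0.0478,0],[-6,17,0,-0.0114,0.0478,0],[-6,17,0,-0.0114,0.0478,0],[-6,17,0,-0.0114,0.0478,0],[-6,17,0,-0.0114,0.0478,0],[-6,17,0,-0.0114,0.0478,0],[0,14,0,-0.0114,0.0478,0]]'
python3 -m handwheel '[[0,0,0,0,0,0],[0,0,0,0,0,0],[0,0,0,0,0,0]]'
cat > dip.py <<'E'
from h import *
import cv2,sys
from scipy.spatial.transform import Rotation as R
np.set_printoptions(precision=4,suppress=True)
s=r.observe();M=R.from_quat(s["tcp_rot"]).as_matrix();p=s["position"]
tip=p+M@[-.110,0,-.019];fer=p+M@[-.08,0,-.019];print("TCP",p,"tip",tip,"fer",fer,"dir",-M[:,0],s["joints"])
out=[]
for n in("scene","side"):
    im=np.ascontiguousarray(camera(n)[:,:,::-1]);c=get_calibration(n)
    for P in(tip,):
        q=np.linalg.inv(c["T"])@np.r_[P,1];u=q[:2]/q[2]*c["fx"]+[c["cx"],c["cy"]];print(n,u)
        x0,y0=np.array([(280,130),(170,140)][n=="side"]);k=im[y0:y0+150,x0:x0+100]
        cv2.imwrite(f"pics/raw_{n}_{sys.argv[1]}.png",im)
    out.append(cv2.resize(k,(400,600),interpolation=cv2.INTER_CUBIC))
cv2.imwrite(f"pics/dip{sys.argv[1]}.png",np.hstack(out))
E
python3 dip.py 1
```

```text
t: 4.23
position: [0.4963, -0.1111, 0.2378]
tcp_rot: [-0.118, 0.993, 0.0, -0.0]
ft_force: [1.1, -0.3, 0.0]
gripper_width: 0.0093
finger_force: 39.0
t: 4.9
position: [0.4484, 0.0249, 0.2376]
tcp_rot: [-0.116, 0.974, -0.023, -0.195]
ft_force: [0.8, 0.2, 0.4]
gripper_width: 0.0096
finger_force: 39.0
t: 5.57
position: [0.406, 0.1583, 0.2377]
tcp_rot: [-0.11, 0.917, -0.044, -0.382]
ft_force: [-0.5, -0.2, 1.2]
gripper_width: 0.0095
finger_force: 39.0
t: 5.82
position: [0.407, 0.1566, 0.2374]
tcp_rot: [-0.109, 0.917, -0.044, -0.38]
ft_force: [-0.1, -0.4, -0.7]
gripper_width: 0.0095
finger_force: 39.0
TCP [0.407  0.1566 0.2374] tip [0.4956 0.1781 0.173 ] fer [0.475  0.1731 0.1942] dir [ 0.687   0.1668 -0.7073] [-0.1431  0.9698 -0.5562  1.2552  0.1556  1.7595  1.1149]
scene [345.8684 143.172 ]
side [229.6438 184.9753]
```

View pics/dip1.png

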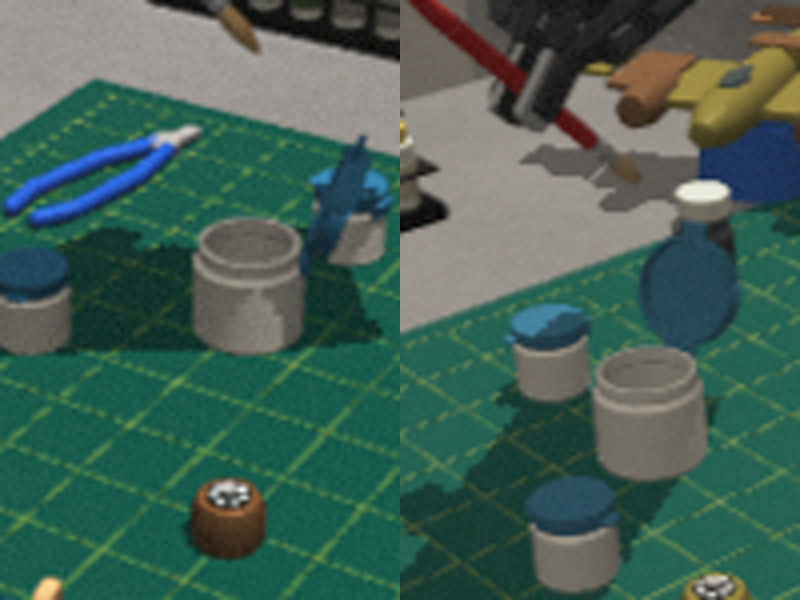

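Tip seen at scene (344.5,142.5) and side (229.5,185), as predicted to about 1 px.

```bash
python3 -c "
from h import *
t=tri((344.5,142.5),(229.5,185))[0];m=tri((342.75,190.75),(231.5,232.5))[0];m2=tri((280+250/4,130+247/4),(170+246/4,140+375/4))[0];print(t,m,m2)"
```

```text
[0.4935172  0.17570253 0.17461212] [0.49013259 0.17831514 0.05631486] [0.48961707 0.1780779  0.05350481]
```

```bash
python3 -m handwheel '[[1,1,-12,0,0,0],[1,1,-12,0,0,0],[1,0.5,-12,0,0,0],[0,0,-12,0,0,0],[0,0,-12,0,0,0],[0,0,-12,0,0,0],[0,0,-12,0,0,0],[0,0,-10,0,0,0]]'
python3 -m handwheel '[[0,0,-6,0,0,0],[0,0,-6,0,0,0],[0,0,-6,0,0,0],[0,0,-6,0,0,0],[0,0,-6,0,0,0],[0,0,-4,0,0,0],[0,0,-2,0,0,0],[0,0,0,0,0,0]]'
python3 -m handwheel '[[0,0,0,0,0,0],[0,0,0,0,0,0]]'
python3 dip.py 2
```

```text
t: 6.58
position: [0.4098, 0.1594, 0.1418]
tcp_rot: [-0.109, 0.917, -0.044, -0.381]
ft_force: [-1.0, 0.3, -0.4]
gripper_width: 0.0091
finger_force: 39.0
t: 7.25
position: [0.4099, 0.1595, 0.107]
tcp_rot: [-0.109, 0.917, -0.044, -0.381]
ft_force: [0.3, 0.7, -0.9]
gripper_width: 0.0095
finger_force: 39.0
t: 7.42
position: [0.4101, 0.1596, 0.1075]
tcp_rot: [-0.109, 0.917, -0.044, -0.38]
ft_force: [-1.4, 0.5, -0.5]
gripper_width: 0.0097
finger_force: 39.0
TCP [0.4101 0.1596 0.1075] tip [0.4987 0.1811 0.0431] fer [0.4781 0.1761 0.0643] dir [ 0.6868  0.167  -0.7074] [-0.154   1.1498 -0.5286  1.3077  0.231   1.5433  1.119 ]
scene [346.498  196.4485]
side [234.1288 235.74  ]
```

View pics/dip2.png

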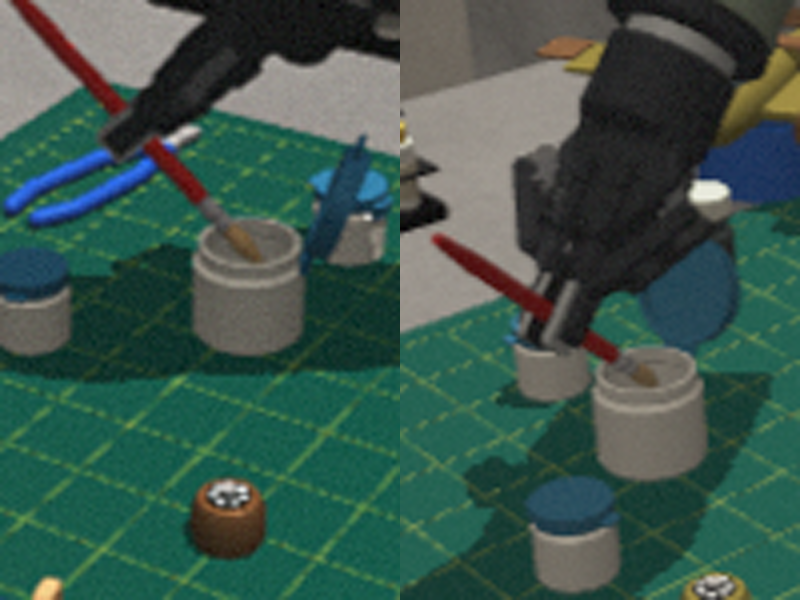

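The bristles are inside the mouth and the ferrule is above the rim. I hold briefly, then retrace the path to above the rest.

```bash
python3 -m handwheel '[[0,0,0,0,0,0],[0,0,0,0,0,0],[0,0,6,0,0,0],[0,0,10,0,0,0],[0,0,15,0,0,0],[0,0,20,0,0,0],[0,0,20,0,0,0],[0,0,20,0,0,0]]'
python3 -m handwheel '[[0,0,20,0,0,0],[0,0,15,0,0,0],[0,0,4,0,0,0],[3,-12,0,0,0,0],[6,-16,0,0,0,0],[6,-16,0,0.0114,-0.0478,0],[6,-16,0,0.0114,-0.0478,0],[6,-16,0,0.0114,-0.0478,0]]'
python3 -m handwheel '[[6,-16,0,0.0114,-0.0478,0],[6,-16,0,0.0114,-0.0478,0],[6,-16,0,0.0114,-0.0478,0],[6,-16,0,0.0114,-0.0478,0],[6,-16,0,0.0114,-0.0478,0],[6,-16,0,0.0114,-0.0478,0],[6,-16,0,0.0114,-0.0478,0],[6,-16,0,0.0114,-0.0478,0]]'
python3 -m handwheel '[[6,-16,0,0.0114,-0.0478,0],[6,-16,0,0.0114,-0.0478,0],[6,-16,0,0.0114,-0.0478,0],[6,-16,0,0.0114,-0.0478,0],[6,-16,0,0.0114,-0.0478,0],[6,-16,0,0,0,0],[6,-16,0,0,0,0],[6,-16,0,0,0,0]]'
python3 -m handwheel '[[3,-16,-14,0,0,0],[0,-16,-14,0,0,0],[0,-8,-14,0,0,0],[0,0,-14,0,0,0],[0,0,-14,0,0,0],[0,0,0,0,0,0],[0,0,0,0,0,0],[0,0,0,0,0,0]]'
python3 -c "
from h import *
from scipy.spatial.transform import Rotation as R
s=r.observe();print(s['position'],R.from_quat(s['tcp_rot']).as_matrix())"
```

```text
t: 8.18
position: [0.4099, 0.1596, 0.2006]
tcp_rot: [-0.109, 0.917, -0.044, -0.38]
ft_force: [1.4, 0.4, -0.3]
gripper_width: 0.0098
finger_force: 39.0
t: 8.85
position: [0.4375, 0.0809, 0.2365]
tcp_rot: [-0.112, 0.943, -0.036, -0.312]
ft_force: [0.3, -0.9, -0.7]
gripper_width: 0.0094
finger_force: 39.0
t: 9.52
position: [0.4849, -0.0473, 0.2368]
tcp_rot: [-0.117, 0.986, -0.015, -0.121]
ft_force: [0.2, 0.3, -0.7]
gripper_width: 0.0093
finger_force: 39.0
t: 10.18
position: [0.5322, -0.1756, 0.2367]
tcp_rot: [-0.118, 0.993, -0.001, -0.001]
ft_force: [0.1, 0.6, 0.8]
gripper_width: 0.0096
finger_force: 39.0
t: 10.85
position: [0.5358, -0.2131, 0.1676]
tcp_rot: [-0.118, 0.993, -0.0, -0.0]
ft_force: [0.1, 0.5, -0.6]
gripper_width: 0.0093
finger_force: 39.0
[ 0.53580365 -0.21308192  0.16757585] [[-9.72049416e-01 -2.34776346e-01 -2.55247961e-06]
 [-2.34776329e-01  9.72049348e-01 -3.75841356e-04]
 [ 9.07197963e-05 -3.64737108e-04 -9.99999929e-01]]
```

```bash
python3 -m handwheel '[[3.2,-9,0,0,0,0],[3.3,-9,0,0,0,0],[3.2,-9,0,0,0,0],[0,0,-15,0,0,0],[0,0,-22,0,0,0],[0,0,-22,0,0,0],[0,0,-22,0,0,0],[0,0,-20,0,0,0]]'
python3 -m handwheel '[[0,0,-12,0,0,0],[0,0,-8,0,0,0],[0,0,-6,0,0,0],[0,0,-5,0,0,0],[0,0,-4,0,0,0],[0,0,-3,0,0,0],[0,0,-2,0,0,0],[0,0,0,0,0,0]]'
python3 -m handwheel '[[0,0,0,0,0,0],[0,0,0,0,0,0]]'
```

```text
t: 11.52
position: [0.5458, -0.2406, 0.0656]
tcp_rot: [-0.118, 0.993, -0.0, 0.0]
ft_force: [0.5, -0.4, -0.7]
gripper_width: 0.0094
finger_force: 39.0
t: 12.18
position: [0.546, -0.2401, 0.0266]
tcp_rot: [-0.118, 0.993, -0.001, 0.0]
ft_force: [0.4, -2.3, 0.9]
gripper_width: 0.0092
finger_force: 39.1
t: 12.35
position: [0.546, -0.24, 0.0266]
tcp_rot: [-0.118, 0.993, -0.0, 0.0]
ft_force: [2.3, -3.9, 1.7]
gripper_width: 0.0091
finger_force: 39.2
```

```bash
python3 -m handwheel '[[0,0,0,0,0,0],[0,0,0,0,0,0],[0,0,0,0,0,0],[0,0,0,0,0,0],[0,0,0,0,0,0]]' 120
python3 -m handwheel '[[0,0,6,0,0,0],[0,0,12,0,0,0],[0,0,20,0,0,0],[0,0,20,0,0,0],[0,0,20,0,0,0],[0,0,20,0,0,0],[0,0,15,0,0,0],[0,0,0,0,0,0]]'
python3 - <<'E'
from h import *
import cv2
a=camera("scene")[255:355,180:313,::-1];b=camera("side")[260:360,300:433,::-1]
cv2.imwrite("pics/rest2.png",cv2.resize(np.hstack([a,b]),(798,300),interpolation=cv2.INTER_CUBIC))
E
```

```text
t: 12.77
position: [0.5456, -0.2393, 0.0263]
tcp_rot: [-0.118, 0.993, 0.0, -0.0]
ft_force: [0.1, -1.1, -0.4]
gripper_width: 0.0448
finger_force: 0.0
t: 13.43
position: [0.5468, -0.2397, 0.1432]
tcp_rot: [-0.118, 0.993, -0.001, 0.002]
ft_force: [-0.1, 0.7, 0.8]
gripper_width: 0.0448
finger_force: 0.0
```

View pics/rest2.png

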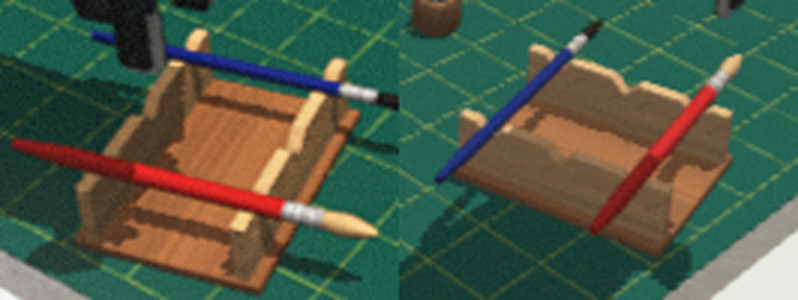

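The brush sits as it did at the start, flat in its notches. Next is the lid, closing the fingers on the way to a hover behind it.

```bash
python3 -m handwheel '[[0,5,20,0,0,0],[0,10,20,0,0,0],[1.5,17,20,0,0,0],[1.5,17,20,0,0,0],[1.5,17,10,0,0,0],[1.5,17,0,0,0,0],[1.5,17,0,0,0,0.01],[1.5,17,0,0,0,0.01]]' 255 20
python3 -m handwheel '[[1.5,17,0,0,0,0.01],[1.5,17,0,0,0,0.01],[1.5,17,0,0,0,0.01],[1.5,17,0,0,0,0.01],[1.5,17,0,0,0,0.01],[1.5,17,0,0,0,0.01],[1.5,17,0,0,0,0.01],[1.5,17,0,0,0,0.01]]'
python3 -m handwheel '[[1.5,17,0,0,0,0.01],[1.5,17,0,0,0,0],[1.5,17,0,0,0,0],[1.5,17,0,0,0,0],[1.5,17,0,0,0,0],[1.5,17,0,0,0,0],[1.5,17,0,0,0,0],[1.5,17,0,0,0,0]]'
python3 -m handwheel '[[1.5,17,0,0,0,0],[1.5,17,0,0,0,0],[1.5,10,0,0,0,0],[1,5,0,0,0,0],[0,0,0,0,0,0],[0,0,0,0,0,0]]'
python3 -c "
from h import *
from scipy.spatial.transform import Rotation as R
s=r.observe();print(s['position'],R.from_quat(s['tcp_rot']).as_matrix(),s['joints'])"
```

```text
t: 14.2
position: [0.5544, -0.1216, 0.229]
tcp_rot: [-0.129, 0.992, 0.0, -0.0]
ft_force: [0.4, -0.3, 0.2]
gripper_width: -0.0004
finger_force: 0.0
t: 14.87
position: [0.5664, 0.0143, 0.2289]
tcp_rot: [-0.168, 0.986, -0.0, -0.0]
ft_force: [-0.0, -0.2, 0.0]
gripper_width: 0.0002
finger_force: 0.0
t: 15.53
position: [0.5784, 0.1503, 0.2288]
tcp_rot: [-0.173, 0.985, -0.0, -0.001]
ft_force: [0.4, -0.1, -0.9]
gripper_width: 0.0002
finger_force: 0.0
t: 16.03
position: [0.5842, 0.1977, 0.229]
tcp_rot: [-0.172, 0.985, -0.0, -0.0]
ft_force: [0.9, -0.6, 0.0]
gripper_width: 0.0002
finger_force: 0.0
[0.58424256 0.19769253 0.22903632] [[-9.40506436e-01 -3.39775797e-01 -2.28629182e-04]
 [-3.39775550e-01  9.40506255e-01 -7.47925875e-04]
 [ 4.69154286e-04 -6.25746493e-04 -9.99999694e-01]] [-0.11878941  0.82342125 -0.58847874  1.31020686  0.46424571  1.14422475
  1.16827705]
```

```bash
python3 -m handwheel '[[2,5,0,0,0,0],[2,5,-10,0,0,0],[1,4,-20,0,0,0],[0,0,-25,0,0,0],[0,0,-25,0,0,0],[0,0,-22,0,0,0],[0,0,-13,0,0,0],[0,0,-6,0,0,0]]'
python3 dip.py 3
```

```text
t: 16.7
position: [0.5885, 0.2121, 0.1056]
tcp_rot: [-0.173, 0.985, -0.0, -0.001]
ft_force: [0.1, 0.1, 0.8]
gripper_width: 0.0001
finger_force: 0.0
TCP [0.5885 0.2121 0.1056] tip [0.6919 0.2495 0.1243] fer [0.6637 0.2393 0.1244] dir [ 0.9404  0.3402 -0.0029] [-0.1619  0.9801 -0.5257  1.408   0.5576  0.9064  1.0751]
scene [444.357  172.6981]
side [276.6057 173.8809]
```

View pics/dip3.png

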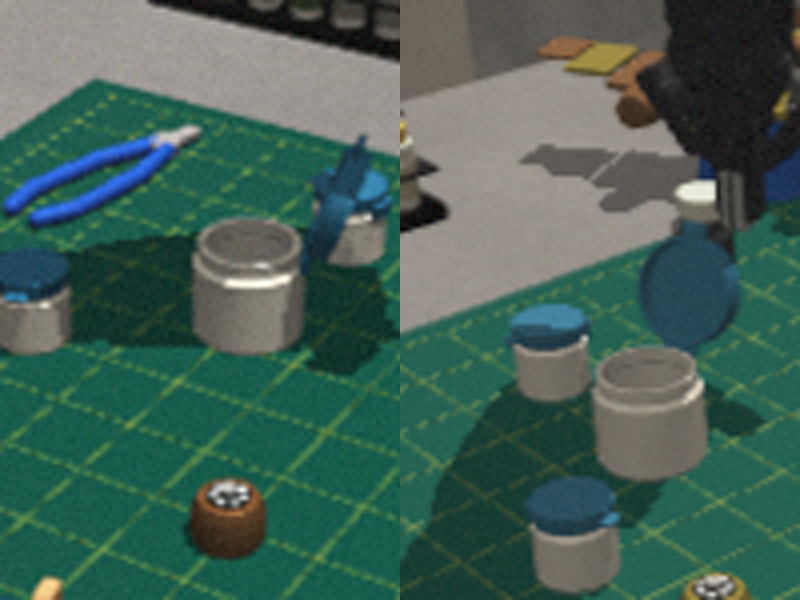

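The fingertips are behind the lid with clearance: fingers at side crop (735,220), lid disc at (690,290). I push the lid forward along its arc.

```bash
python3 -m handwheel '[[-4.7,-1.7,0.5,0,0,0],[-4.7,-1.7,0.5,0,0,0],[-4.7,-1.7,0.5,0,0,0],[-4.7,-1.7,0.5,0,0,0],[-4.7,-1.7,0.5,0,0,0],[-4.7,-1.7,0.5,0,0,0],[-4.7,-1.7,0.5,0,0,0],[-4.7,-1.7,0.5,0,0,0]]'
python3 -m handwheel '[[-4.7,-1.7,0.5,0,0,0],[-4.7,-1.7,0.5,0,0,0],[-4.8,-1.8,0,0,0,0],[-4.8,-1.8,0,0,0,0],[-4.8,-1.8,0,0,0,0],[-4.8,-1.8,0,0,0,0]]'
python3 -m handwheel '[[-4.8,-1.8,-2,0,0,0],[-4.8,-1.8,-2,0,0,0],[-4.8,-1.8,-2,0,0,0],[-4.8,-1.7,-2,0,0,0]]'
python3 dip.py 4
```

```text
t: 17.47
position: [0.5512, 0.1987, 0.1125]
tcp_rot: [-0.173, 0.985, -0.0, 0.0]
ft_force: [0.1, 0.2, 0.8]
gripper_width: 0.0001
finger_force: 0.2
t: 17.97
position: [0.5225, 0.1881, 0.1132]
tcp_rot: [-0.173, 0.985, -0.0, -0.0]
ft_force: [-0.5, -0.4, -0.3]
gripper_width: -0.0
finger_force: 0.1
t: 18.3
position: [0.5032, 0.181, 0.105]
tcp_rot: [-0.173, 0.985, -0.0, -0.0]
ft_force: [0.4, -0.1, 0.5]
gripper_width: -0.0002
finger_force: 0.1
TCP [0.5032 0.181  0.105 ] tip [0.6067 0.2184 0.124 ] fer [0.5785 0.2082 0.124 ] dir [ 0.9403  0.3402 -0.0002] [-0.1517  0.8677 -0.4834  1.7629  0.6114  0.6659  0.9352]
scene [400.4432 169.0421]
side [258.409  186.5246]
```

View pics/dip4.png

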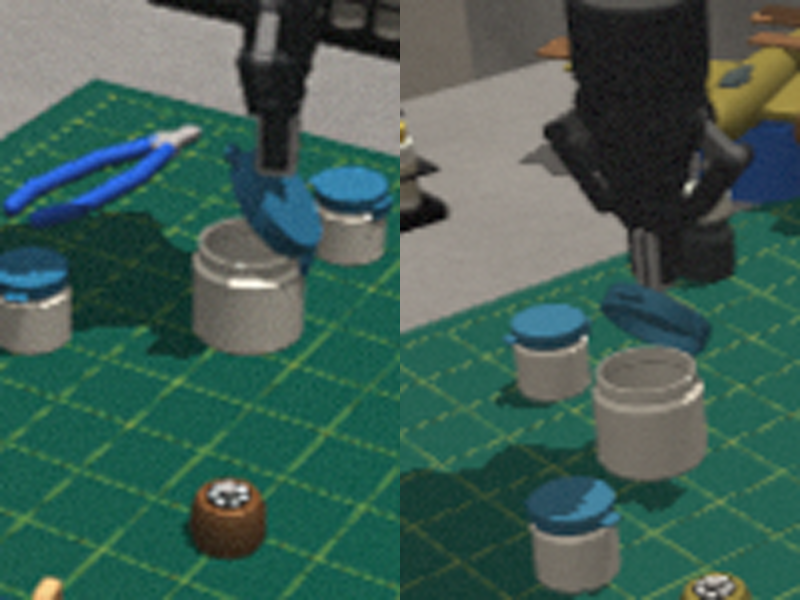

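The lid is past upright at about 0.8–0.9 rad and the pot has not moved. I continue the arc down.

```bash
python3 -m handwheel '[[-3.7,-1.4,-4.2,0,0,0],[-3.7,-1.4,-4.5,0,0,0],[-3.7,-1.4,-4.5,0,0,0],[-3.7,-1.4,-4.5,0,0,0],[-2.4,-0.9,-5,0,0,0],[-2.4,-0.9,-5,0,0,0]]'
python3 -m handwheel '[[-1,-0.4,-3,0,0,0],[-1,-0.4,-3,0,0,0],[-1,-0.4,-2.5,0,0,0],[0,0,-1.5,0,0,0],[0,0,-1,0,0,0],[0,0,0,0,0,0],[0,0,0,0,0,0]]'
```

```text
t: 18.9
position: [0.4838, 0.1737, 0.077]
tcp_rot: [-0.173, 0.985, -0.0, -0.0]
ft_force: [-0.4, -0.7, -0.5]
gripper_width: -0.0
finger_force: 0.1
t: 19.48
position: [0.4813, 0.1727, 0.0666]
tcp_rot: [-0.173, 0.985, -0.0, 0.0]
ft_force: [-0.1, -0.0, -0.3]
gripper_width: -0.0003
finger_force: 0.0
```

```bash
python3 -m handwheel '[[0,0,-0.7,0,0,0],[0,0,0,0,0,0],[0,0,0,0,0,0]]'
python3 -m handwheel '[[0,0,-0.7,0,0,0],[0,0,0,0,0,0],[0,0,0,0,0,0]]'
```

```text
t: 19.73
position: [0.4813, 0.1726, 0.066]
tcp_rot: [-0.173, 0.985, -0.0, 0.0]
ft_force: [-0.1, -1.0, 2.2]
gripper_width: 0.0002
finger_force: 1.1
t: 19.98
position: [0.4813, 0.1726, 0.0656]
tcp_rot: [-0.173, 0.985, -0.0, 0.0]
ft_force: [-2.4, -2.4, 11.7]
gripper_width: 0.0003
finger_force: 6.1
```

The force of 11.7 N at z = 0.0656 means the lid is shut on the rim. I retreat upward and check.

```bash
python3 -m handwheel '[[0,0,5,0,0,0],[0,0,15,0,0,0],[0,0,25,0,0,0],[0,0,25,0,0,0],[0,0,25,0,0,0],[0,0,25,0,0,0],[0,0,20,0,0,0],[0,0,10,0,0,0]]'
python3 -m handwheel '[[0,0,0,0,0,0],[0,0,0,0,0,0],[0,0,0,0,0,0],[0,0,0,0,0,0]]'
python3 - <<'E'
from h import *
import cv2
f=[camera(n)[:,:,::-1] for n in("scene","side")]
cv2.imwrite("pics/end.png",cv2.resize(np.hstack([f[0][140:370,180:380],f[1][140:370,180:430]]),(800,409),interpolation=cv2.INTER_CUBIC))
E
```

```text
t: 20.65
position: [0.4815, 0.1728, 0.2176]
tcp_rot: [-0.173, 0.985, 0.0, 0.001]
ft_force: [0.5, 0.0, 0.7]
gripper_width: -0.0003
finger_force: 0.0
t: 20.98
position: [0.4809, 0.1725, 0.2144]
tcp_rot: [-0.173, 0.985, -0.0, -0.001]
ft_force: [-1.5, 0.2, 0.5]
gripper_width: -0.0003
finger_force: 0.0
```

View pics/end.png

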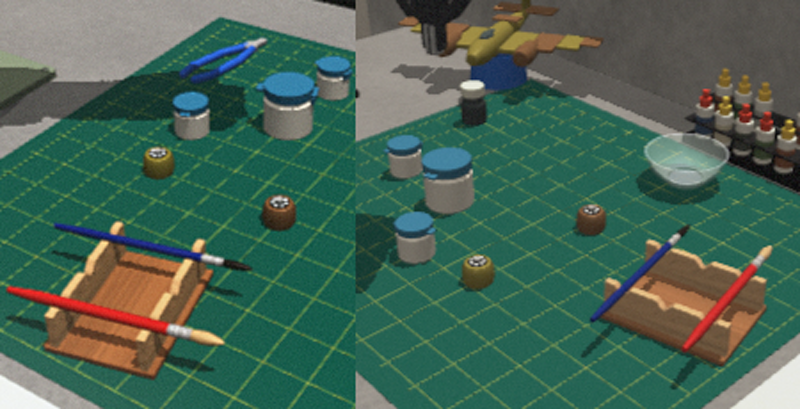

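The lid is flat shut at (288,90), the pot has not moved, both brushes are in their notches and the robot is clear.

```bash
python3 -c "
from workcell import r
print(r.hand_in())"
```

```text
the job is handed in; nothing more can be done
None
```

The red brush was dipped about two thirds of its bristle length and laid back flat in its notches, the pot's lid is shut with the pot where it was, and the job is handed in at about 21 s; the result itself was not reported back.

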